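# Tip the nut blanks into the sorting tray and hold the fittings box open

### The arm

A 6-joint arm with a two-finger parallel gripper is mounted at the origin on a cart in front of the work surface, level with it; the furniture and walls round the work are solid. World frame = base frame: x ahead of the robot, y to its left, z up, the work surface at z = 0. Lengths are in m, angles in rad, forces in N, time in s.
With the tool pointing down it reaches from about 0.375 to 0.9 m from the base axis. Payload 3.1 kg.
Tool frame: the origin (TCP) lies midway between the tips of the shut fingers; the grasp point (between the pads) lies 19 mm behind it; z points along the fingers, y is the line along which they close (so a half turn about z gives the same grasp; the last joint's range is limited). The gripper opens to 87 mm and grips with 3 to 60 N. Pads are 19 mm wide; open, the fingers measure 117 mm over their backs; the gripper's body (75 mm by 190 mm) begins 51 mm behind the grasp point.
Start: joints at [1.117, 0.527, 1.433, -0, 1.181, -0.178], TCP at [0.17, 0.601, 0.201] pointing down, gripper open.
Joint ranges: [-3.08, 3.08], [-0.75, 2.2], [0.22, 2.44], [-1.43, 4.57], [0, 2.65], [-2.85, 2.85]. Speed limits (rad/s): [2.79, 2.79, 3.14, 3.14, 3.14, 3.14].

### API

Orientations are given as a unit quaternion [w, x, y, z].
In Python, from rig import r, optics gives the robot as it stands. The module is installed in compiled form; this text tells all that it offers.
- The arm moves only by the tool send_rows, never from a script. Its argument "targets" is one flat list of numbers, 7 for each row, row after row: the opening, from -1 (shut) to 1 (fully open), so that 0 is half open, then the shift along the tool's x, y, z in mm, then the turn, a rotation vector about the tool's x, y, z in degrees. In form: [hand, tx, ty, tz, rx, ry, rz, hand, tx, ty, tz, rx, ry, rz, ...]. A call has 1 to 20 rows; each row shifts and turns the commanded pose from where the row before left it, along the tool's axes as they then stand; what a row does not reach is not made up. A row lasts 1/12 s, in which the tool goes at most 41.7 mm and 7.16 degrees, less where a joint would pass 70% of its speed; a pose out of reach is approached as far as the arm can. A call is refused whole if a number of a shift passes 41.7 or a number of a turn 7.16, either way. A call with a gripper value outside its range is refused whole. The fingers move at their own pace and stop on an object; "newtons" is the grip in N (left out, the last holds). Time passes only in rows, so rows that do not move let the fingers close. It gives the time, the measured TCP pose, the force, the opening and the grip force at its end, in the units of the state.
- r.get_obs(): the state, without advancing time (a new reading comes with each control period).
- optics.camera(name): name is "scene" or "top"; returns a dict with "frame" (400x640x3 uint8, blue, green, red), "range_z" (400x640 float32, m along the optical axis (not along the pixel's ray), 0 where there is no reading), "mtx" (3x3 intrinsics, pixels), "R" (3x3) and "t" (3): a world point X has camera coordinates R X + t. Camera axes: x right, y down, z forward; pixel columns grow to the right and rows downward; lengths in m; the calibration is good to about 2 mm. A picture is of the moment at which its call begins.
- r.close_job(): hands the job in; it is judged then, once.
The state is a dict: "time_s": time; "joints": joint angles; "dq": joint speeds; "tau": joint torques, N m; "ee_pos": TCP position; "eef_rot": TCP orientation; "wrist_force": force on the tool from outside, world axes, zero at the start; "ft_torque": the same for the moment, N m; "grip_width": finger opening in m; "grasp_force": force on a finger pad.
Only numpy, scipy, OpenCV 4.12 (cv2) and the standard library are available. Lean on these libraries where they do the work, as an engineer would, in place of code of your own. Each camera call takes 0.05 s, during which the arm holds its last target. There are 200 camera calls.

### The job

I want to sort the ebony nut blanks into the fittings box, but the parts scoop they are in is standing on its lid. Tip all three blanks out of the scoop into the sorting tray, stand the empty scoop upright on the bench clear of the tray and the box, then lift the lid by its brass pull and hold it open at about 60 degrees. The lid has no stay: it falls shut if let go, and it must not go past upright or its hinge screws pull out, so finish with the gripper still holding it there, and leave the other things on the bench alone.

Things in the scene. Friction and masses are not known exactly. Their poses are not given: they have to be found in the camera images.
- fittings_box: fixed wooden box for violin fittings, 122 mm deep (x) by 138 mm wide (y) over its edges, closed 61 mm high; origin at the centre of its underside on the bench, z up; its front faces -x, the hinges are at its back (+x). Its lid is 11 mm thick, its closed top is 61 mm above the bench and flat. Between it and the robot, beside the violin, a patch of bench (x 0.32 to 0.43, y 0.15 to 0.24 m) is always bare: room to stand the scoop
- box_lid (a joint): angle of the box's hinged lid, rad: 0 shut, growing as the front edge is lifted, 1.57 upright, 60 degrees = 1.047; the lid weighs about 0.25 kg, falls shut under its own weight, and turns freely
- lid_hinge (a point): point on the lid's hinge axis, mid-width, 50 mm above the bench at the back of the box; its axes turn with the lid: y is the hinge axis, x points from the front edge to the hinge within the lid, z is square to the lid's top
- lid_pull (a point): middle of the brass bow pull's round bar (9 mm thick, 70 mm of straight bar along y), on top of the lid near the front edge; in the lid_hinge frame at x = -105 mm, z = +40 mm, so 29 mm clear above the lid's top (90 mm above the bench when shut); same axes as lid_hinge
- scoop_mid (a point): middle of the loose aluminium parts scoop, 15 mm above its underside. Its sheet tray is 76 mm long, from the mouth's edge 34 mm to -x of this point to the back wall 42 mm to +x, 50 mm wide (y), 30 mm high. Flat floor, back wall and side walls 2.5 mm thick; the mouth at -x is wholly open without a lip; the side walls are 30 mm high, sloping down to 8 mm over the last 30 mm before the mouth. Mass about 0.09 kg. It starts standing on the closed lid, z up, mouth to the robot
- scoop_grip (a point): point to take hold of the scoop: middle of the free part of its upright wooden grip, a flat block 10 mm thick (x), 34 mm wide (y), standing on the outside of the back wall from the scoop's underside to 56 mm above it, so 26 mm of it rise free above the walls; the point is 43 mm above the scoop's underside, 45 mm to +x of scoop_mid; same axes as scoop_mid
- nut_a_mid (a point): centre of an ebony nut blank, a dark bar 10 x 30 (y) x 9 mm, about 12 g, lying on the scoop's floor nearest the mouth; it slides on the sheet when this is tipped 25 to 37 degrees
- nut_b_mid (a point): centre of the second nut blank, the same, in the middle of the scoop
- nut_c_mid (a point): centre of the third nut blank, the same, nearest the scoop's back wall
- sorting_tray: fixed shallow light wood tray with a cork floor, 100 (x) by 120 (y) mm outside, walls 6 mm thick and 18 mm high; origin at the centre of its underside on the bench, z up
- tack_tin: bystander: a shallow round tin of tacks, 65 mm across, 19 mm high, behind the box; origin under its centre
- glue_bottle: bystander: a white glue bottle with a black nozzle, 39 mm across, 128 mm high; origin under its centre
- thread_spool: bystander: a wooden bobbin of thread standing on end, 35 mm across, 42 mm high; origin under its centre

How it is judged:
By the outcome, as a careful person would: the job done as asked, in the order asked, and still so for the second after the job is handed in, while the arm keeps its last pose, push and grip.
It also fails if it takes over 61 s, if anything falls off the work surface, if the arm or the gripper's body presses on something with over 40 N, if the wrist force passes 120 N, or if a joint passes its speed limit or range.

## Working session

There is one attempt and no reset: what is moved stays moved. The work goes in short steps, Python scripts to look and compute and a tool call to move; the robot and the scene stay as the last step left them, time stands still between calls to the robot, and variables do not carry over. Pictures are saved under pics/ and viewed, at most 10 in all, crops included, and the job is handed in when it is done.

Besides the shell and the picture viewer there is one more tool, called after ">>>" as name(argument=value, ...) on one line, values as JSON. send_rows: Moves the arm, as the interface text tells. Its arguments: {"type":"object","properties":{"targets":{"type":"array"},"newtons":{"type":"number"}},"required":["targets"]}

```bash
mkdir -p pics
cat > h.py <<'E'
import numpy as np, cv2
from rig import r, optics
def cloud(c):
    z=c["range_z"]; v,u=np.indices(z.shape); K=c["mtx"]
    P=np.stack([(u-K[0,2])/K[0,0]*z,(v-K[1,2])/K[1,1]*z,z],-1)
    W=(P-np.array(c["t"]).ravel())@np.array(c["R"]); W[z<=0]=np.nan
    return W
E
python3 - <<'E'
from h import *
print(r.get_obs())
for n in("scene","top"):
    c=optics.camera(n); cv2.imwrite(f"pics/{n}0.png",c["frame"]); np.savez(f"{n}0.npz",**c)
    W=cloud(c); print(n,(-c["R"].T@np.ravel(c["t"])).round(3),c["R"].round(2).tolist(),c["mtx"][0,0])
E
```

```text
{'time_s': 0.0, 'joints': array([ 1.11651674e+00,  5.28496954e-01,  1.43387299e+00, -3.81072815e-06,
        1.18139747e+00, -1.78529024e-01]), 'dq': array([-0.00218228, -0.00034707,  0.00168484,  0.00085781, -0.00209731,
        0.00016783]), 'tau': array([ 3.61648426e-05, -4.40047538e+01, -1.76592511e+01,  6.33177278e-02,
        5.82285156e-02, -1.55190119e-04]), 'ee_pos': array([0.16981673, 0.60069111, 0.1997621 ]), 'eef_rot': array([-3.36665470e-04,  1.37438072e-01,  9.90509765e-01, -1.03395158e-03]), 'wrist_force': array([ 0.4626692 , -0.29319664, -0.50559591]), 'ft_torque': array([0.02264707, 0.01452633, 0.04045865]), 'grasp_force': 0.0, 'grip_width': 0.08680622860237973}
scene [ 0.329 -0.148  0.703] [[0.86, -0.52, 0.01], [-0.37, -0.63, -0.69], [0.36, 0.58, -0.73]] 414.7907389347037
top [0.457 0.338 0.919] [[0.01, -1.0, -0.01], [-0.98, -0.0, -0.19], [0.19, 0.01, -0.98]] 414.73580743464004
```

View pics/scene0.png

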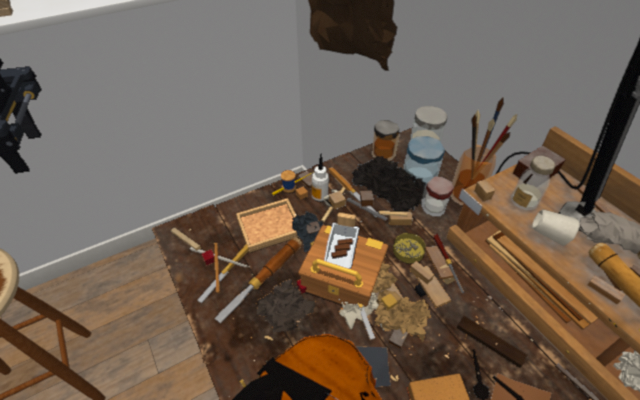

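View pics/top0.png

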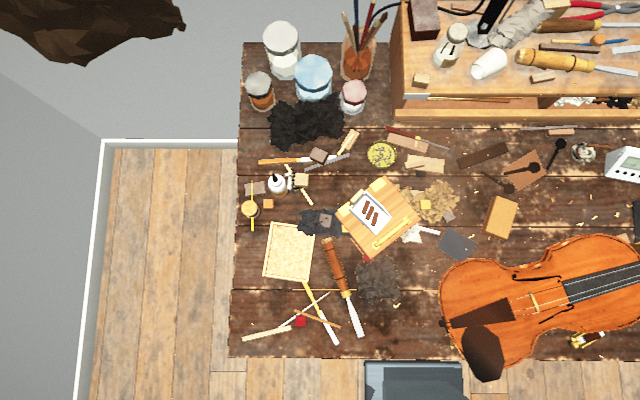

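The top view shows the box at about (380,218), turned about 40°. The scoop is on it at (370,212), the pull at (393,232), the tray at (290,250), the tin at (381,153), the glue at (277,184), the spool near (250,208) and the violin at the right.

Run:
```python
from h import *
c=dict(np.load("top0.npz")); W=cloud(c); F=c["frame"]
def rect(m,name):
    P=W[m][:,:2].astype(np.float32); (x,y),s,a=cv2.minAreaRect(P); print(name,len(P),"c",round(x,4),round(y,4),"size",np.round(s,4),"ang",round(a,1),"med",np.median(W[m],0).round(4))
v,u=np.indices(W.shape[:2]); z=W[...,2]
def reg(a,b,cc,d): return (u>=a)&(u<b)&(v>=cc)&(v<d)
def big(m):
    n,l,s,_=cv2.connectedComponentsWithStats(m.astype(np.uint8)); return l==1+np.argmax(s[1:,4])
B=reg(325,440,165,275)
lid=big(B&(z>.054)&(z<.072)); rect(lid,"lidtop")
lidall=big(B&(z>.05)); rect(lidall,"all")
rect(big(B&(z>.1)&(z<.13)),"grip")
p=reg(365,420,205,262)&(z>.08)&(z<.1); rect(big(p),"pull")
sc=reg(340,400,180,240)&(z>.084)&(z<.096); rect(sc,"scoopwalls")
t=big(reg(255,322,215,290)&(z>.012)&(z<.026)); rect(t,"tray")
gray=F.max(2)-F.min(2)
dark=big(reg(340,395,185,235)&(F.max(2)<90)); 
n,l,s,ce=cv2.connectedComponentsWithStats((reg(345,395,190,238)&(F.max(2)<100)&(z>.06)).astype(np.uint8))
for i in range(1,n):
    if s[i,4]>8: print("dark",ce[i].round(1),s[i,4],np.nanmedian(W[l==i],0).round(4))
P=W[np.isfinite(z)]; s=P[(P[:,0]>.32)&(P[:,0]<.43)&(P[:,1]>.15)&(P[:,1]<.24)]; print("patch",np.percentile(s[:,2],[1,50,99]))
for n,b in dict(glue=(265,292,170,197),spool=(240,262,196,222),tin=(365,398,140,170)).items():
    q=reg(*b)&(z>.012); 
    if q.any(): rect(big(q),n); print(np.nanmax(z[q]))
f=cv2.resize(F[165:275,325:440],None,fx=5,fy=5,interpolation=cv2.INTER_CUBIC); cv2.imwrite("pics/crop1.png",f)
```

```text
lidtop 3162 c 0.5963 0.2249 size [0.1246 0.1381] ang 38.0 med [0.5925 0.2222 0.0615]
all 3854 c 0.5965 0.225 size [0.125  0.1381] ang 38.0 med [0.5942 0.226  0.062 ]
grip 96 c 0.6274 0.2712 size [0.0102 0.0342] ang 46.1 med [0.6255 0.2721 0.1163]
pull 201 c 0.5602 0.1975 size [0.009  0.0903] ang 38.1 med [0.5589 0.1995 0.0933]
scoopwalls 232 c 0.591 0.2347 size [0.106  0.0525] ang 43.4 med [0.5835 0.2255 0.0919]
tray 608 c 0.5229 0.4082 size [0.1148 0.1413] ang 77.8 med [0.5201 0.403  0.018 ]
patch [-0.00355358  0.00027361  0.01344656]
glue 420 c 0.6731 0.4261 size [0.0378 0.0657] ang 42.0 med [0.6621 0.4309 0.0628]
0.1273689244328649
spool 220 c 0.6166 0.4969 size [0.0339 0.0368] ang 49.6 med [0.6142 0.4966 0.0416]
0.0450499803468067
tin 51 c 0.7607 0.1979 size [0.0635 0.0308] ang 61.9 med [0.7693 0.1898 0.0171]
0.021883405716577667
```

View pics/crop1.png

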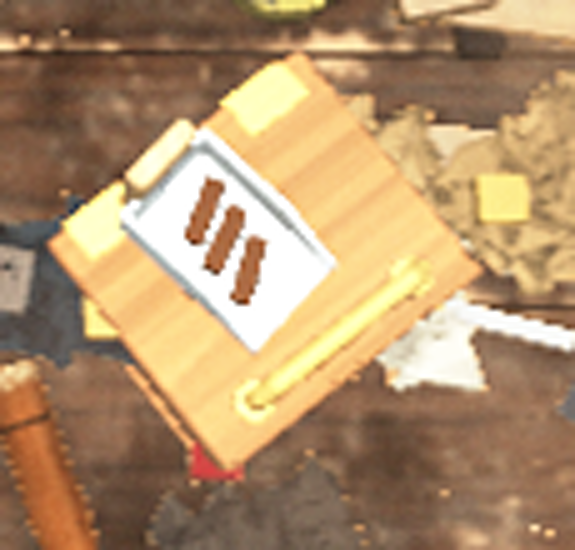

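The crop shows the scoop with its grip at crop (160,157), mouth towards lower right at about (294,307), and three skewed nuts inside. The pull runs from (250,400) to (410,275). I'll go above the scoop grip.

>>> send_rows(targets=[0, 0, 0, 0, 0, 0, 5.94, 0, 0, 0, 0, 0, 0, 5.94, 0, 0, 0, 0, 0, 0, 5.94, 0, 0, 0, 0, 0, 0, 5.94, 0, 0, 0, 0, 0, 0, 5.94, 0, -37, 6.3, 0, 0, 0, 0, 0, -37, 6.3, 0, 0, 0, 0, 0, -37, 6.3, 0, 0, 0, 0, 0, -37, 6.3, 0, 0, 0, 0, 0, -37, 6.3, 0, 0, 0, 0, 0, -37, 6.3, 0, 0, 0, 0, 0, -37, 6.3, 0, 0, 0, 0, 0, -37, 6.3, 0, 0, 0, 0, 0, -37, 6.3, 0, 0, 0, 0, 0, -37, 6.3, 0, 0, 0, 0, 0, -37, 6.3, 0, 0, 0, 0, 0, -37, 6.3, 0, 0, 0, 0, 0, -37, 6.3, 0, 0, 0, 0, 0, -37, 6.3, 0, 0, 0, 0, 0, -37, 6.3, 0, 0, 0, 0], newtons=25)

```text
time_s: 1.77
ee_pos: [0.6275, 0.2702, 0.2001]
eef_rot: [-0.001, 0.387, 0.922, -0.0]
wrist_force: [-0.5, 1.1, 0.8]
grip_width: 0.0435
grasp_force: 0.0
```

```bash
cat >> h.py <<'E'
from scipy.spatial.transform import Rotation as Rn
def pose():
    o=r.get_obs(); q=np.array(o["eef_rot"]); return np.array(o["ee_pos"]),Rn.from_quat(q[[1,2,3,0]]),o
def say():
    p,R,o=pose(); M=R.as_matrix()
    print("t",round(o["time_s"],2),"q",np.round(o["joints"],3).tolist(),"tcp",p.round(4),"y_yaw",np.degrees(np.arctan2(M[1,1],M[0,1])).round(1),"zt",M[:,2].round(3),"w",round(o["grip_width"],4),"gf",round(o["grasp_force"],1),"F",np.round(o["wrist_force"],1))
def to(target,from_p=None):
    p,R,o=pose(); print("shift tool mm",(R.inv().apply(np.array(target)-p)*1000).round(1))
E
python3 - <<'E'
from h import *
say(); to([.6274,.2712,.088])
c=dict(np.load("top0.npz")); W=cloud(c); F=c["frame"]; z=W[...,2]; v,u=np.indices(z.shape)
m=((u>255)&(u<322)&(v>215)&(v<290)&(z>.012)&(z<.026)).astype(np.uint8)
# tray rim: bright wood only
m&=(F.max(2)>150).astype(np.uint8)
n,l,s,_=cv2.connectedComponentsWithStats(m); k=1+np.argmax(s[1:,4])
P=W[l==k]; print(len(P),cv2.minAreaRect(P[:,:2].astype(np.float32)))
a=np.radians(77.8)
for ang in range(64,92,4):
    a=np.radians(ang); e=np.array([[np.cos(a),np.sin(a)],[-np.sin(a),np.cos(a)]]); q=P[:,:2]@e.T
    lo,hi=np.percentile(q,[1,99],axis=0); print(ang,(hi-lo).round(4),(((hi+lo)/2)@e).round(4))
E
```

```text
t 1.77 q [0.243, 0.61, 1.273, 0.0, 1.26, -0.533] tcp [0.6275 0.2702 0.2001] y_yaw 44.5 zt [-0.001 -0.    -1.   ] w 0.0435 gf 0.0 F [-0.5  1.1  0.8]
shift tool mm [  0.6   0.7 112.1]
526 ((0.516332745552063, 0.4099479615688324), (0.10630753636360168, 0.13436773419380188), 81.84332275390625)
64 [0.1331 0.1251] [0.5166 0.4107]
68 [0.1266 0.1236] [0.5181 0.4102]
72 [0.1194 0.1225] [0.5196 0.4099]
76 [0.112  0.1251] [0.5191 0.4105]
80 [0.1044 0.1293] [0.5177 0.4114]
84 [0.1015 0.134 ] [0.5169 0.4126]
88 [0.1061 0.1392] [0.5166 0.413 ]
```

>>> send_rows(targets=[0, 0.6, 0.7, 25, 0, 0, 0, 0, 0, 0, 25, 0, 0, 0, 0, 0, 0, 25, 0, 0, 0, 0, 0, 0, 25, 0, 0, 0, 0, 0, 0, 12, 0, 0, 0, 0, 0, 0, 0, 0, 0, 0, -1, 0, 0, 0, 0, 0, 0, -1, 0, 0, 0, 0, 0, 0, -1, 0, 0, 0, 0, 0, 0, -1, 0, 0, 0, 0, 0, 0, -1, 0, 0, 0, 0, 0, 0, -1, 0, 0, 0, 0, 0, 0, -1, 0, 0, 0, 0, 0, 0, -1, 0, 0, 0, 0, 0, 0], newtons=25)

```text
time_s: 2.93
ee_pos: [0.6269, 0.2727, 0.0896]
eef_rot: [0.0, 0.387, 0.922, 0.0]
wrist_force: [-1.3, -0.6, 3.3]
grip_width: 0.0096
grasp_force: 25.0
```

Run:
```python
from h import *
say()
```

```text
t 2.93 q [0.247, 0.731, 1.365, -0.0, 1.045, -0.529] tcp [0.6269 0.2727 0.0896] y_yaw 44.5 zt [ 0.001  0.    -1.   ] w 0.0096 gf 25.0 F [-1.3 -0.6  3.3]
```

>>> send_rows(targets=[-1, 0, 0, -10, 0, 0, 0, -1, 0, 0, -25, 0, 0, 0, -1, 0, 0, -30, 0, 0, 0, -1, 0, 0, -30, 0, 0, 0, -1, 0, 0, -30, 0, 0, 0, -1, 0, 0, -20, 0, 0, 0, -1, 0, 0, 0, 0, 0, 0])

```text
time_s: 3.52
ee_pos: [0.6299, 0.2737, 0.2402]
eef_rot: [0.005, 0.387, 0.922, 0.004]
wrist_force: [-0.0, 0.3, 0.8]
grip_width: 0.0094
grasp_force: 25.0
```

```bash
cat >> h.py <<'E'
from scipy.optimize import least_squares
def fk(q,k):
    d1,a,b,e,L,lat=k; A=q[1]; B=q[1]+q[2]
    # upper arm pitch A, forearm pitch B with elbow offset e, wrist joints j4 roll about forearm, j5 pitch, j6
    R=Rn.from_euler('z',q[0])
    p=np.array([0,lat,d1])+a*np.array([np.sin(A),0,np.cos(A)])
    Rf=Rn.from_euler('y',B)
    p=p+Rf.apply([e,0,b])
    Rt=Rf*Rn.from_euler('z',q[3])*Rn.from_euler('y',q[4])
    p=p+Rt.apply([0,0,L])
    return R.apply(p),(R*Rt*Rn.from_euler('z',q[5]))
E
python3 - <<'E'
from h import *
say()
D=[([1.11651674,.528496954,1.43387299,0,1.18139747,-.178529],[.16981673,.60069111,.1997621]),
([0.243,0.61,1.273,0,1.26,-.533],[.6275,.2702,.2001]),([.247,.731,1.365,0,1.045,-.529],[.6269,.2727,.0896])]
p,R,o=pose(); D.append((o["joints"],p))
f=lambda k: np.concatenate([fk(q,[k[0],k[1],k[2],k[3],.0,k[4]])[0]-t for q,t in D])
s=least_squares(f,[.0,.4,.4,.0,.1]); print("d1-L,a,b,e,lat",s.x.round(4),np.abs(s.fun).max())
M=R.as_matrix(); print(M.round(3)); print(fk(o["joints"],[0]*6)[1].as_matrix().round(3))
c=optics.camera("scene"); cv2.imwrite("pics/s1.png",c["frame"][130:330,180:480])
E
```

```text
t 3.52 q [0.247, 0.573, 1.229, 0.0, 1.328, -0.529] tcp [0.6299 0.2737 0.2402] y_yaw 44.5 zt [ 0.011  0.003 -1.   ] w 0.0094 gf 25.0 F [-0.   0.3  0.8]
d1-L,a,b,e,lat [-0.0475  0.5974  0.3921  0.1282  0.1111] 0.0018975864249445307
[[-0.701  0.713  0.011]
 [ 0.713  0.701  0.003]
 [-0.006  0.01  -1.   ]]
[[-0.713 -0.701  0.011]
 [-0.701  0.713  0.003]
 [-0.01  -0.006 -1.   ]]
```

View pics/s1.png

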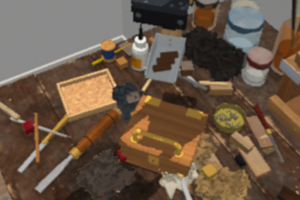

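The crop shows the scoop held at (165,60), with the nuts still in it. The lid is clear.

>>> send_rows(targets=[-1, 0, 0, 0, 0, 0, -5.1, -1, 0, 0, 0, 0, 0, -5.1, -1, 0, 0, 0, 0, 0, -5.1, -1, 0, 0, 0, 0, 0, -5.1, -1, 0, 0, 0, 0, 0, -5.1, -1, 0, 0, 0, 0, 0, 0])

```text
time_s: 4.07
ee_pos: [0.6252, 0.2723, 0.2312]
eef_rot: [-0.002, 0.173, 0.985, -0.001]
wrist_force: [-0.5, 0.2, -1.3]
grip_width: 0.0098
grasp_force: 25.0
```

Run:
```python
from h import *
say(); to([.550,.499,.24])
```

```text
t 4.07 q [0.247, 0.581, 1.239, 0.0, 1.326, -0.976] tcp [0.6252 0.2723 0.2312] y_yaw 70.1 zt [-0.005 -0.001 -1.   ] w 0.0098 gf 25.0 F [-0.5  0.2 -1.3]
shift tool mm [148.  187.5  -8.8]
```

>>> send_rows(targets=[-1, 8, 10, 0, 0, 0, 0, -1, 14, 17.75, 0, 0, 0, 0, -1, 14, 17.75, 0, 0, 0, 0, -1, 14, 17.75, 0, 0, 0, 0, -1, 14, 17.75, 0, 0, 0, 0, -1, 14, 17.75, 0, 0, 0, 0, -1, 14, 17.75, 0, 0, 0, 0, -1, 14, 17.75, 0, 0, 0, 0, -1, 14, 17.75, 0, 0, 0, 0, -1, 14, 17.75, 0, 0, 0, 0, -1, 14, 17.75, 0, 0, 0, 0, -1, 0, 0, 15, 0, 0, 0, -1, 0, 0, 30, 0, 0, 0, -1, 0, 0, 30, 0, 0, 0, -1, 0, 0, 30, 0, 0, 0, -1, 0, 0, 15, 0, 0, 0, -1, 0, 0, 0, 0, 0, 0, -1, 0, 0, 0, 0, 0, 0])

```text
time_s: 5.57
ee_pos: [0.5502, 0.4996, 0.1118]
eef_rot: [-0.001, 0.174, 0.985, -0.001]
wrist_force: [-0.8, 0.4, -0.4]
grip_width: 0.0093
grasp_force: 25.0
```

Run:
```python
from h import *
say(); to([.550,.499,.1085])
```

```text
t 5.57 q [0.587, 0.783, 1.169, 0.0, 1.193, -0.634] tcp [0.5502 0.4996 0.1118] y_yaw 70.0 zt [-0.003 -0.002 -1.   ] w 0.0093 gf 25.0 F [-0.8  0.4 -0.4]
shift tool mm [-0.  -0.6  3.3]
```

>>> send_rows(targets=[-1, 0, -2.2, -5.4, -4, 0, 0, -1, 0, -2.2, -5.4, -4, 0, 0, -1, 0, -2.2, -5.4, -4, 0, 0, -1, 0, -2.2, -5.4, -4, 0, 0, -1, 0, -2.2, -5.4, -4, 0, 0, -1, 0, 0, 0, 0, 0, 0])

```text
time_s: 6.07
ee_pos: [0.5461, 0.4837, 0.1411]
eef_rot: [0.03, 0.172, 0.97, 0.172]
wrist_force: [-0.0, -0.3, -1.4]
grip_width: 0.0097
grasp_force: 25.0
```

```bash
cat >> h.py <<'E'
def mouth():
    p,R,_=pose(); m=p+R.apply([0,-.079,.0286]); print("mouth",m.round(4)); return m
E
python3 - <<'E'
from h import *
say(); m=mouth(); p,R,_=pose(); print("tool shift to mouth target",(R.inv().apply(np.array([.523,.425,.035])-m)*1000).round(1))
E
```

```text
t 6.07 q [0.464, 0.631, 1.484, 0.336, 0.795, -0.963] tcp [0.5461 0.4837 0.1411] y_yaw 69.8 zt [ 0.118  0.322 -0.939] w 0.0097 gf 25.0 F [-0.  -0.3 -1.4]
mouth [0.5239 0.4233 0.0871]
tool shift to mouth target [  1.5 -16.7  49.4]
```

>>> send_rows(targets=[-1, 0.5, -5.5, 16.5, 0, 0, 0, -1, 0.5, -5.5, 16.5, 0, 0, 0, -1, 0.5, -5.5, 16.5, 0, 0, 0, -1, 0, 0, 0, 0, 0, 0, -1, 0, -2.2, -5.4, -4, 0, 0, -1, 0, -2.2, -5.4, -4, 0, 0, -1, 0, -2.2, -5.4, -4, 0, 0, -1, 0, -2.2, -5.4, -4, 0, 0, -1, 0, -2.2, -5.4, -4, 0, 0, -1, 0, 0, 0, 0, 0, 0])

```text
time_s: 6.9
ee_pos: [0.5381, 0.4684, 0.1044]
eef_rot: [0.055, 0.164, 0.93, 0.325]
wrist_force: [0.5, -0.3, -0.4]
grip_width: 0.0095
grasp_force: 25.0
```

Run:
```python
from h import *
say(); mouth()
```

```text
t 6.9 q [0.327, 0.675, 1.764, 1.163, 0.561, -1.872] tcp [0.5381 0.4684 0.1044] y_yaw 69.8 zt [ 0.209  0.587 -0.783] w 0.0095 gf 25.0 F [ 0.5 -0.3 -0.4]
mouth [0.5227 0.4271 0.0328]
```

>>> send_rows(targets=[-1, 0, -2.2, -5.4, -4, 0, 0, -1, 0, -2.2, -5.4, -4, 0, 0, -1, 0, -2.2, -5.4, -4, 0, 0, -1, 0, 0, 0, 0, 0, 0, -1, 0, 0, 0, 0, 0, 0, -1, 0, 0, 0, 0, 0, 0, -1, 0, 0, 0, 0, 0, 0, -1, 0, 0, 0, 0, 0, 0, -1, 0, 0, 0, 0, 0, 0, -1, 0, 0, 0, 0, 0, 0])

```text
time_s: 7.73
ee_pos: [0.5323, 0.4561, 0.111]
eef_rot: [0.07, 0.156, 0.894, 0.415]
wrist_force: [0.5, 0.0, -1.3]
grip_width: 0.0093
grasp_force: 25.0
```

Run:
```python
from h import *
say(); mouth()
a=optics.camera("scene")["frame"][150:300,190:390]; b=optics.camera("top")["frame"][190:320,230:400]
cv2.imwrite("pics/p1.png",np.hstack([cv2.resize(a,(400,300)),cv2.resize(b,(392,300))]))
```

```text
t 7.73 q [0.233, 0.716, 1.89, 1.611, 0.696, -2.404] tcp [0.5323 0.4561 0.111 ] y_yaw 70.0 zt [ 0.255  0.719 -0.647] w 0.0093 gf 25.0 F [ 0.5  0.  -1.3]
mouth [0.5222 0.4286 0.0323]
```

View pics/p1.png

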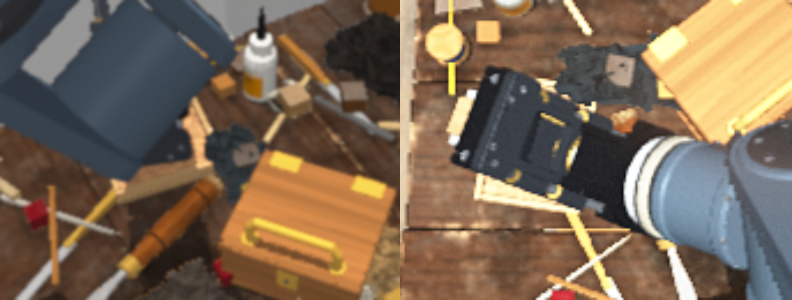

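The view is blocked by the wrist: the left half shows the arm over the tray, and the right half shows the gripper at (530,140) above it. I'll lift clear, level the scoop and look.

>>> send_rows(targets=[-1, 0, 18.3, -15.5, 0, 0, 0, -1, 0, 18.3, -15.5, 0, 0, 0, -1, 0, 18.3, -15.5, 0, 0, 0, -1, 0, 18.3, -15.5, 0, 0, 0, -1, 0, 18.3, -15.5, 0, 0, 0, -1, 0, 0, 0, 5, 0, 0, -1, 0, 0, 0, 5, 0, 0, -1, 0, 0, 0, 5, 0, 0, -1, 0, 0, 0, 5, 0, 0, -1, 0, 0, 0, 5, 0, 0, -1, 0, 0, 0, 5, 0, 0, -1, 0, 0, 0, 5, 0, 0, -1, 0, 0, 0, 5, 0, 0, -1, 0, 0, 0, 5, 0, 0, -1, 0, 0, 0, 5, 0, 0, -1, 0, 0, 0, 0, 0, 0])

```text
time_s: 9.17
ee_pos: [0.5325, 0.459, 0.2298]
eef_rot: [-0.002, 0.169, 0.986, 0.011]
wrist_force: [0.0, 0.7, -0.4]
grip_width: 0.0095
grasp_force: 25.0
```

Run:
```python
from h import *
say(); mouth()
a=optics.camera("scene")["frame"][130:280,190:390]; b=optics.camera("top")["frame"][190:320,230:400]
cv2.imwrite("pics/p2.png",np.hstack([cv2.resize(a,(400,300)),cv2.resize(b,(392,300))]))
```

```text
t 9.17 q [0.544, 0.604, 1.199, 0.02, 1.326, -0.692] tcp [0.5325 0.459  0.2298] y_yaw 70.5 zt [ 0.001  0.023 -1.   ] w 0.0095 gf 25.0 F [ 0.   0.7 -0.4]
mouth [0.5062 0.3852 0.1995]
```

View pics/p2.png

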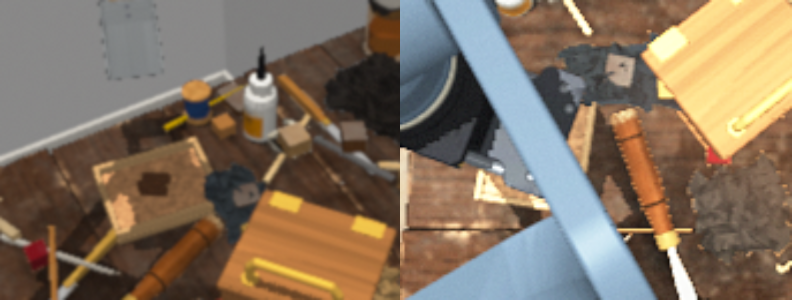

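In the left half, a dark cluster of nuts lies inside the tray at about (155,185), but the arm's shadow hides the count. I'll check again once the arm is away, and now turn towards the bare patch.

>>> send_rows(targets=[-1, 0, 0, 0, 0, 0, 7, -1, 0, 0, 0, 0, 0, 7, -1, 0, 0, 0, 0, 0, 7, -1, 0, 0, 0, 0, 0, 7, -1, 0, 0, 0, 0, 0, 7, -1, 0, 0, 0, 0, 0, 7, -1, 0, 0, 0, 0, 0, 7, -1, 0, 0, 0, 0, 0, 7, -1, 0, 0, 0, 0, 0, 7, -1, 0, 0, 0, 0, 0, 7, -1, 0, 0, 0, 0, 0, 0])

```text
time_s: 10.18
ee_pos: [0.5313, 0.4543, 0.2298]
eef_rot: [-0.009, 0.706, 0.708, 0.008]
wrist_force: [-0.2, 0.0, -0.6]
grip_width: 0.0097
grasp_force: 25.0
```

Run:
```python
from h import *
say(); to([.411,.195,.15])
```

```text
t 10.18 q [0.538, 0.599, 1.209, 0.021, 1.323, 0.529] tcp [0.5313 0.4543 0.2298] y_yaw 0.2 zt [-0.001  0.023 -1.   ] w 0.0097 gf 25.0 F [-0.2  0.  -0.6]
shift tool mm [-260.7 -121.1   73.9]
```

>>> send_rows(targets=[-1, -10, -5, 0, 0, -1.3, 0, -1, -25, -11.6, 0, 0, 0, 0, -1, -25, -11.6, 0, 0, 0, 0, -1, -25, -11.6, 0, 0, 0, 0, -1, -25, -11.6, 0, 0, 0, 0, -1, -25, -11.6, 0, 0, 0, 0, -1, -25, -11.6, 0, 0, 0, 0, -1, -25, -11.6, 0, 0, 0, 0, -1, -25, -11.6, 0, 0, 0, 0, -1, -25, -11.6, 0, 0, 0, 0, -1, -25, -11.6, 0, 0, 0, 0, -1, 0, 0, 20, 0, 0, 0, -1, 0, 0, 30, 0, 0, 0, -1, 0, 0, 30, 0, 0, 0, -1, 0, 0, 0, 0, 0, 0, -1, 0, 0, 0, 0, 0, 0])

```text
time_s: 11.52
ee_pos: [0.4109, 0.1943, 0.1492]
eef_rot: [-0.001, 0.704, 0.71, -0.002]
wrist_force: [0.4, -0.7, -0.5]
grip_width: 0.0095
grasp_force: 25.0
```

Run:
```python
from h import *
say(); to([.411,.195,.0286])
a=optics.camera("scene")["frame"][180:380,160:360]; c=optics.camera("top"); b=c["frame"][190:320,230:430]
cv2.imwrite("pics/p3.png",np.hstack([cv2.resize(a,(400,400)),cv2.resize(b,(400,260)) if 0 else cv2.copyMakeBorder(cv2.resize(b,(400,260)),0,140,0,0,0)]))
```

```text
t 11.52 q [0.195, 0.385, 1.9, 0.0, 0.861, 0.187] tcp [0.4109 0.1943 0.1492] y_yaw 0.5 zt [-0.004 -0.001 -1.   ] w 0.0095 gf 25.0 F [ 0.4 -0.7 -0.5]
shift tool mm [  0.7   0.6 120.6]
```

View pics/p3.png

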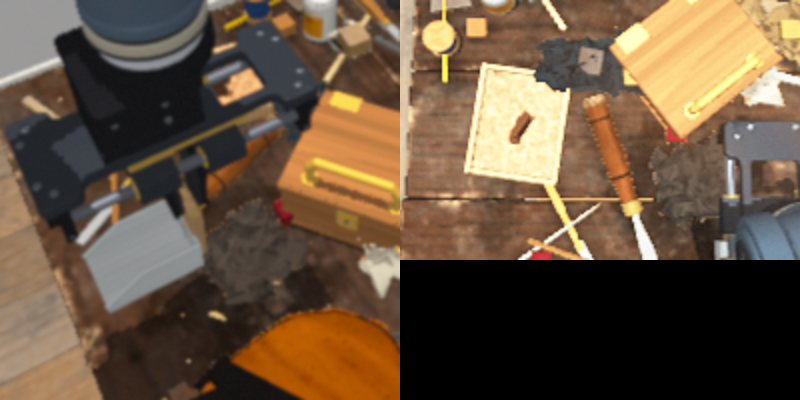

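The top view (right half) shows one dark clump in the tray at (520,127), and I can't tell whether it is one nut or several. I'll zoom in and check its height and area.

Run:
```python
from h import *
c=optics.camera("top"); W=cloud(c); F=c["frame"]; K=c["mtx"]
v,u=np.indices(F.shape[:2])
m=((u>264)&(u<314)&(v>222)&(v<283)&(F.max(2)<130)).astype(np.uint8)
n,l,s,ce=cv2.connectedComponentsWithStats(m)
for i in range(1,n):
    if s[i,4]>5:
        P=W[l==i]; print(s[i],ce[i].round(1),np.nanmedian(P,0).round(4),np.nanpercentile(P[:,2],[5,50,95]).round(4),cv2.minAreaRect(P[:,:2].astype(np.float32)))
cv2.imwrite("pics/p4.png",cv2.resize(F[215:290,255:325],None,fx=7,fy=7,interpolation=cv2.INTER_CUBIC))
```

```text
[289 223  25  13 181] [305.4 227.6] [0.5749 0.3738 0.0263] [0.0072 0.0263 0.0359] ((0.5738750100135803, 0.3862037658691406), (0.05720895156264305, 0.024569841101765633), 82.69068908691406)
[265 224   5   3  11] [267.2 225.4] [ 0.5845  0.4624 -0.0035] [-0.0122 -0.0035  0.0001] ((0.582872748374939, 0.4631626605987549), (0.004394638352096081, 0.010614806786179543), 3.477454423904419)
[265 228   4   6  20] [266.6 230.2] [5.716e-01 4.622e-01 3.000e-04] [-0.0027  0.0003  0.002 ] ((0.5707208514213562, 0.4632618725299835), (0.011447472497820854, 0.007059519179165363), 2.261650562286377)
[287 249   8  11  22] [291.  254.4] [0.5167 0.4064 0.0148] [0.0055 0.0148 0.0246] ((0.5178858041763306, 0.40578901767730713), (0.0032809795811772346, 0.024707315489649773), 57.45779037475586)
[312 257   2   4   6] [312.3 258.2] [ 0.5102  0.361  -0.0006] [-0.0028 -0.0006  0.0016] ((0.5091703534126282, 0.3599836528301239), (0.006639018189162016, 0.002210930222645402), 0.7381808757781982)
[275 279  16   4  44] [281.6 280.9] [ 0.4601  0.4274 -0.0009] [-0.0052 -0.0009  0.0015] ((0.4612000286579132, 0.42540282011032104), (0.00647344347089529, 0.033223483711481094), 0.2825981378555298)
[308 278   4   5  11] [309.5 280.5] [ 0.4604  0.3672 -0.0013] [-0.0031 -0.0013  0.0003] ((0.46186667680740356, 0.36530113220214844), (0.006363815627992153, 0.008845483884215355), 77.08946228027344)
[294 282   6   1   6] [296.5 282. ] [ 4.581e-01  3.944e-01 -1.000e-04] [-0.0017 -0.0001  0.0023] ((0.4581315219402313, 0.39451947808265686), (5.016474460717291e-06, 0.010948573239147663), 0.31201064586639404)
```

View pics/p4.png

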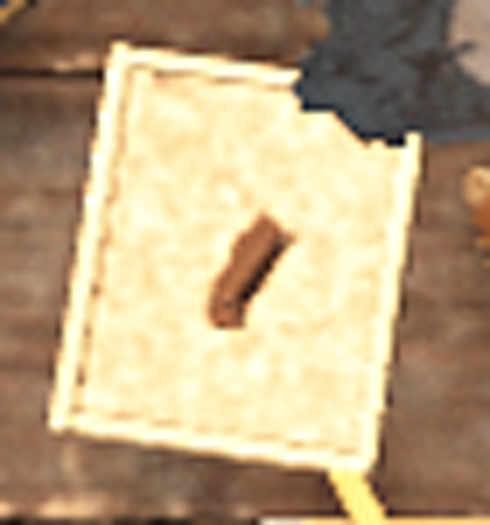

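The tray holds a clump at crop (248,270) that looks like two bars stacked. I'll read the heights there.

Run:
```python
from h import *
c=optics.camera("top"); W=cloud(c)
print((W[243:265,283:300,2]*1000).round().astype(int))
print(np.nanmedian(W[265:272,275:295,2]))
```

```text
[[                   3                    7                    6
                     7                    6                    5
                     6                    5                    7
                     5                    5                    7
                     7                    8                    7
                     9                   10]
 [                   8                    7                    7
                     4                    7                    7
                     4                    8                    4
                     7                    7                    7
                     7                    8                    8
                     4                    6]
 [                   7                    7                    6
                     9                    9                   11
                    11                    5                   35
                    36                    6                    6
                     8                    6                    9
                     9             
[... 6421 characters left out ...]
       8
                     8                    7                    7
                     6                    7                    8
                     6                    9                    9
                     6                    5]
 [                   7                    7                    9
                     6                    4                    7
                     8                    7                    9
                    10                    7                    6
                     7                    5                    5
                     5                    8]]
0.006916482164931784<stdin>:3: RuntimeWarning: invalid value encountered in cast
```

The heights step through 16, 25 and 35 mm over a 7 mm floor, so all three nuts are in the tray, stacked. Next I set the scoop down.

>>> send_rows(targets=[-1, 0, 0, 20, 0, 0, 0, -1, 0, 0, 25, 0, 0, 0, -1, 0, 0, 25, 0, 0, 0, -1, 0, 0, 25, 0, 0, 0, -1, 0, 0, 15, 0, 0, 0, -1, 0, 0, 6, 0, 0, 0, -1, 0, 0, 3, 0, 0, 0, -1, 0, 0, 0, 0, 0, 0, -1, 0, 0, 0, 0, 0, 0])

```text
time_s: 12.47
ee_pos: [0.4139, 0.1955, 0.0318]
eef_rot: [0.001, 0.704, 0.71, 0.001]
wrist_force: [0.0, -0.5, -1.0]
grip_width: 0.0089
grasp_force: 25.0
```

Run:
```python
from h import *
say()
```

```text
t 12.47 q [0.196, 0.617, 1.986, 0.001, 0.536, 0.188] tcp [0.4139 0.1955 0.0318] y_yaw 0.4 zt [ 0.002  0.001 -1.   ] w 0.0089 gf 25.0 F [ 0.  -0.5 -1. ]
```

>>> send_rows(targets=[-1, 0, 0, 1.5, 0, 0, 0, -1, 0, 0, 1, 0, 0, 0, -1, 0, 0, 1, 0, 0, 0, -1, 0, 0, 0, 0, 0, 0, -1, 0, 0, 0, 0, 0, 0])

```text
time_s: 12.88
ee_pos: [0.4141, 0.1955, 0.0293]
eef_rot: [0.001, 0.705, 0.71, 0.002]
wrist_force: [-0.8, -0.2, 13.7]
grip_width: 0.0097
grasp_force: 25.1
```

>>> send_rows(targets=[-0.6, 0, 0, -0.5, 0, 0, 0, -0.4, 0, 0, 0, 0, 0, 0, -0.2, 0, 0, 0, 0, 0, 0, -0.2, 0, 0, 0, 0, 0, 0, -0.2, 0, 0, -15, 0, 0, 0, -0.2, 0, 0, -30, 0, 0, 0, -0.2, 0, 0, -30, 0, 0, 0, -0.2, 0, 0, -30, 0, 0, 0, -0.2, 0, 0, -30, 0, 0, 0, -0.2, 0, 0, -30, 0, 0, 0, -0.2, 0, 0, -30, 0, 0, 0, -0.2, 0, 0, -15, 0, 0, 0, -0.2, 0, 0, 0, 0, 0, 0])

```text
time_s: 13.97
ee_pos: [0.4152, 0.1957, 0.2411]
eef_rot: [0.002, 0.705, 0.71, 0.004]
wrist_force: [1.0, 0.9, 0.3]
grip_width: 0.0349
grasp_force: 0.0
```

Run:
```python
from h import *
say()
p,R,o=pose(); M=R.as_matrix()
to([.5602,.1975,p[2]])
a=optics.camera("scene")["frame"][180:380,160:360]; c=optics.camera("top"); b=c["frame"][190:340,230:430]
cv2.imwrite("pics/p5.png",np.hstack([cv2.resize(a,(400,400)),cv2.resize(b,(400,400))]))
```

```text
t 13.97 q [0.196, 0.245, 1.787, 0.001, 1.102, 0.188] tcp [0.4152 0.1957 0.2411] y_yaw 0.4 zt [ 0.008  0.002 -1.   ] w 0.0349 gf 0.0 F [1.  0.9 0.3]
shift tool mm [  0.8 145.    1.2]
```

View pics/p5.png

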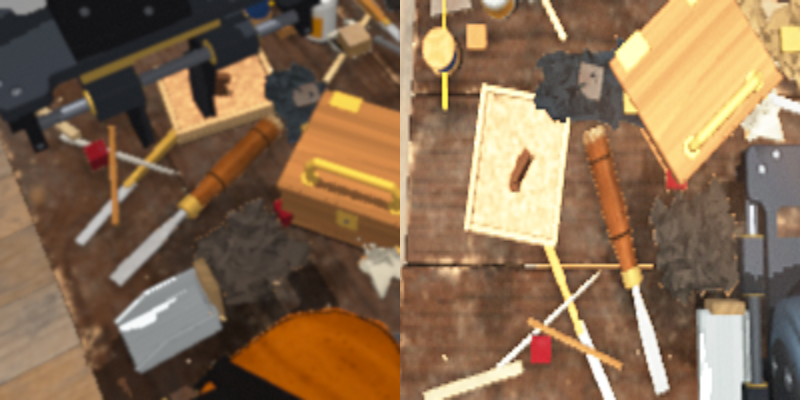

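The scoop stands upright and empty on the patch (right half, about (722,345)), clear of the tray and the box. Next is the pull.

>>> send_rows(targets=[-0.2, 0, 0, 0, 0, 0, -6.27, -0.2, 0, 0, 0, 0, 0, -6.27, -0.2, 0, 0, 0, 0, 0, -6.27, -0.2, 0, 0, 0, 0, 0, -6.27, -0.2, 0, 0, 0, 0, 0, -6.27, -0.2, 0, 0, 0, 0, 0, -6.27, -0.2, -17.5, 23, 0, 0, 0, 0, -0.2, -17.5, 23, 0, 0, 0, 0, -0.2, -17.5, 23, 0, 0, 0, 0, -0.2, -17.5, 23, 0, 0, 0, 0, -0.2, -17.5, 23, 0, 0, 0, 0, -0.2, 0, 0, 30, 0, 0, 0, -0.2, 0, 0, 30, 0, 0, 0, -0.2, 0, 0, 30, 0, 0, 0, -0.2, 0, 0, 0, 0, 0, 0, -0.2, 0, 0, 0, 0, 0, 0], newtons=20)

```text
time_s: 15.4
ee_pos: [0.5546, 0.1966, 0.1444]
eef_rot: [-0.004, 0.438, 0.899, -0.002]
wrist_force: [0.8, -0.3, 0.4]
grip_width: 0.0347
grasp_force: 0.0
```

Run:
```python
from h import *
say(); to([.5602,.1975,.073])
```

```text
t 15.4 q [0.151, 0.551, 1.575, 0.0, 1.024, -0.513] tcp [0.5546 0.1966 0.1444] y_yaw 38.0 zt [-0.008 -0.001 -1.   ] w 0.0347 gf 0.0 F [ 0.8 -0.3  0.4]
shift tool mm [-3.   5.5 71.3]
```

>>> send_rows(targets=[-0.2, -3, 5, 15, 0, 0, 0, -0.2, 0, 0, 20, 0, 0, 0, -0.2, 0, 0, 20, 0, 0, 0, -0.2, 0, 0, 12, 0, 0, 0, -0.2, 0, 0, 4, 0, 0, 0, -0.2, 0, 0, 0, 0, 0, 0, -1, 0, 0, 0, 0, 0, 0, -1, 0, 0, 0, 0, 0, 0, -1, 0, 0, 0, 0, 0, 0, -1, 0, 0, 0, 0, 0, 0, -1, 0, 0, 0, 0, 0, 0, -1, 0, 0, 0, 0, 0, 0], newtons=20)

```text
time_s: 16.4
ee_pos: [0.5633, 0.1978, 0.0772]
eef_rot: [0.0, 0.438, 0.899, 0.0]
wrist_force: [-1.3, -0.6, -0.3]
grip_width: 0.0043
grasp_force: 0.0
```

Run:
```python
from h import *
say()
# rows in tool axes (y,z shift; rx) for lid step 3 deg, tool tilt 2 deg; R = tool tilt about tool x (box y)
d=np.radians
bar=lambda f: np.array([-105*np.cos(f)+40*np.sin(f),105*np.sin(f)+40*np.cos(f)])
zt=lambda t: np.array([-np.sin(t),-np.cos(t)]); yt=lambda t: np.array([np.cos(t),-np.sin(t)])
T=lambda i: bar(d(3*i))+19*zt(d(2*i))
for i in range(20):
    s=T(i+1)-T(i); print(i+1,(s@yt(d(2*i))).round(1),(s@zt(d(2*i))).round(1))
```

```text
t 16.4 q [0.151, 0.652, 1.608, 0.001, 0.881, -0.513] tcp [0.5633 0.1978 0.0772] y_yaw 38.0 zt [ 0.001  0.    -1.   ] w 0.0043 gf 0.0 F [-1.3 -0.6 -0.3]
1 1.6 -5.5
2 1.7 -5.4
3 1.8 -5.4
4 1.9 -5.3
5 1.9 -5.3
6 2.0 -5.2
7 2.1 -5.2
8 2.2 -5.1
9 2.3 -5.1
10 2.4 -5.0
11 2.5 -5.0
12 2.6 -4.9
13 2.7 -4.9
14 2.7 -4.8
15 2.8 -4.7
16 2.9 -4.7
17 3.0 -4.6
18 3.1 -4.6
19 3.1 -4.5
20 3.2 -4.4
```

Run:
```python
from h import *
say()
c=optics.camera("scene"); a=c["frame"][210:310,270:410]; b=optics.camera("top")["frame"][180:280,330:440]
cv2.imwrite("pics/p6.png",np.hstack([cv2.resize(a,(420,300)),cv2.resize(b,(330,300))]))
```

```text
t 16.4 q [0.151, 0.652, 1.608, 0.001, 0.881, -0.513] tcp [0.5633 0.1978 0.0772] y_yaw 38.0 zt [ 0.001  0.    -1.   ] w 0.0043 gf 0.0 F [-1.3 -0.6 -0.3]
```

View pics/p6.png

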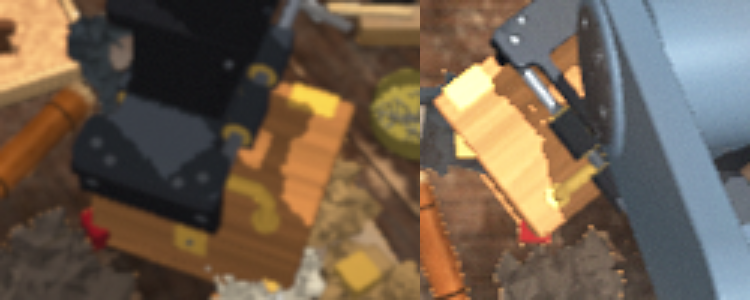

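Run:
```python
from h import *
say()
c=optics.camera("scene"); W=cloud(c); F=c["frame"].astype(int)
hsv=cv2.cvtColor(c["frame"],cv2.COLOR_BGR2HSV)
z=W[...,2]; v,u=np.indices(z.shape)
m=(u>320)&(u<372)&(v>255)&(v<300)&(z>.075)&(z<.11)&(hsv[...,1]>120)
P=W[m]; print(len(P),np.nanmedian(P,0).round(4)); 
e=np.array([[.788,.616],[-.616,.788]]); q=(P[:,:2]-[.5602,.1975])@e.T*1000
for lo in range(-60,60,8):
    k=(q[:,1]>lo)&(q[:,1]<lo+8)
    if k.sum()>2: print(lo,k.sum(),q[k,0].mean().round(1),P[k,2].mean().round(4),P[k,2].max().round(4))
```

```text
t 16.5 q [0.151, 0.652, 1.609, 0.0, 0.881, -0.513] tcp [0.5632 0.1978 0.0769] y_yaw 38.0 zt [ 0.  0. -1.] w 0.0015 gf 0.0 F [-0.4 -0.8  0.1]
96 [0.5796 0.168  0.0913]
-52 16 -2.6 0.0822 0.0866
-44 28 -3.3 0.0886 0.0955
-36 27 -2.8 0.0921 0.0956
-28 24 -2.6 0.0925 0.0957
```

The crop shows the gripper over the bar, with only the bar's right end visible at (250,200). The fingers are closing past 9 mm, so they've missed the bar. I'll check where the finger actually is.

Run:
```python
from h import *
e=np.array([[.788,.616],[-.616,.788]])
for n in("scene","top"):
    c=optics.camera(n); W=cloud(c); P=W.reshape(-1,3); F=c["frame"].reshape(-1,3)
    q=(P[:,:2]-[.5633,.1978])@e.T*1000
    k=(np.abs(q[:,0])<50)&(np.abs(q[:,1])<50)&(P[:,2]>.066)&(P[:,2]<.16)
    o=np.argsort(P[k,2]); A=np.c_[q[k],P[k,2]*1000,F[k]].round().astype(int)[o]
    print(n,len(A)); print(A[::max(1,len(A)//45)].tolist())
say()
```

```text
scene 122
[[-8, -40, 67, 46, 110, 143], [-6, -46, 67, 46, 112, 147], [-5, -38, 68, 44, 106, 138], [-9, -43, 70, 49, 117, 152], [-6, -46, 71, 46, 113, 146], [-8, -45, 73, 47, 115, 149], [-8, -41, 74, 44, 109, 141], [-8, -43, 75, 47, 115, 149], [-3, -46, 76, 46, 100, 136], [-9, -45, 78, 48, 116, 151], [-8, -44, 79, 47, 116, 151], [-7, -42, 80, 47, 116, 151], [-1, -45, 82, 43, 92, 129], [-8, -44, 82, 49, 118, 154], [-4, -46, 83, 45, 103, 138], [-5, -45, 84, 48, 116, 152], [-8, -38, 85, 48, 112, 147], [-5, -41, 85, 50, 122, 158], [-4, -44, 85, 46, 110, 144], [-6, -43, 86, 50, 122, 158], [-7, -32, 87, 46, 100, 135], [-7, -21, 87, 45, 101, 136], [-7, -38, 87, 51, 123, 160], [-7, -18, 88, 43, 86, 115], [-8, -27, 88, 46, 100, 136], [-7, -40, 88, 49, 122, 159], [-7, -19, 89, 48, 112, 147], [-7, -21, 90, 50, 120, 157], [-8, -31, 90, 47, 114, 150], [-9, -24, 90, 47, 108, 143], [-7, -28, 91, 51, 123, 161], [-7, -34, 91, 49, 121, 160], [-8, -25, 91, 47, 114, 150], [-8, -32, 91, 50, 119, 156], [-5, -33, 91, 53, 128, 166], [-7, -36, 91, 51, 124, 162], [-8, -27, 92, 51, 120, 157], [-7, -30, 92, 52, 
[... 2250 characters left out ...]
177], [-2, 27, 94, 98, 186, 227], [-3, 38, 94, 92, 176, 218], [-3, 26, 95, 102, 193, 233], [-2, 24, 95, 91, 179, 222], [-3, 20, 95, 102, 196, 236], [-5, 24, 95, 92, 175, 216], [-2, 40, 95, 86, 163, 207], [-2, 22, 95, 91, 177, 218], [0, 23, 95, 85, 162, 203], [-5, 30, 95, 93, 184, 225], [0, 33, 96, 78, 154, 195], [-4, 34, 96, 99, 193, 232], [-2, 30, 96, 97, 187, 229], [-1, 19, 96, 87, 169, 212], [-4, 21, 96, 99, 193, 236], [-5, 27, 96, 99, 188, 230], [3, 11, 110, 66, 66, 67], [0, 10, 111, 69, 84, 96], [-3, 10, 111, 62, 66, 68], [4, 10, 113, 59, 75, 79]]
t 16.65 q [0.151, 0.653, 1.609, 0.0, 0.881, -0.513] tcp [0.5631 0.1978 0.0767] y_yaw 38.0 zt [-0.  0. -1.] w 0.0005 gf 0.0 F [-0.2  0.1  0.1]
```

>>> send_rows(targets=[-1, 0, 0, -20, 0, 0, 0, -1, 0, 0, -30, 0, 0, 0, -1, 0, 0, -30, 0, 0, 0, -1, 0, 0, 0, 0, 0, 0, -1, 0, 0, 0, 0, 0, 0])

```text
time_s: 17.07
ee_pos: [0.5646, 0.198, 0.1587]
eef_rot: [0.002, 0.438, 0.899, 0.001]
wrist_force: [-0.4, -0.1, 0.6]
grip_width: 0.0001
grasp_force: 0.0
```

Run:
```python
from h import *
say(); p,R,o=pose()
for n in ("scene","top"):
    c=optics.camera(n); W=cloud(c); P=W.reshape(-1,3); 
    pc=c["R"]@p+np.ravel(c["t"]); px=c["mtx"]@pc; print(n,"TCP px",(px[:2]/px[2]).round(1))
    q=R.inv().apply(P-p)*1000
    k=(np.abs(q[:,0])<14)&(np.abs(q[:,1])<20)&(q[:,2]<40)&(q[:,2]>-60)
    A=q[k].round().astype(int); A=A[np.argsort(-A[:,2])]; print(len(A),A[:40:2].tolist())
    if n=="scene":
        v,u=(px[:2]/px[2]).astype(int)[::-1]; cv2.imwrite("pics/p7.png",cv2.resize(c["frame"][v-50:v+50,u-60:u+60],None,fx=5,fy=5)); print(u,v)
```

```text
t 17.07 q [0.151, 0.54, 1.548, 0.0, 1.049, -0.513] tcp [0.5646 0.198  0.1587] y_yaw 38.0 zt [ 0.005  0.001 -1.   ] w 0.0001 gf 0.0 F [-0.4 -0.1  0.6]
scene TCP px [338.7 240.9]
4 [[-11, 6, -44], [-10, 3, -47]]
338 240
top TCP px [398.5 223.8]
11 [[11, 2, -36], [11, -3, -39], [11, 3, -43], [11, -4, -45], [11, 2, -48], [11, 1, -54]]
```

View pics/p7.png

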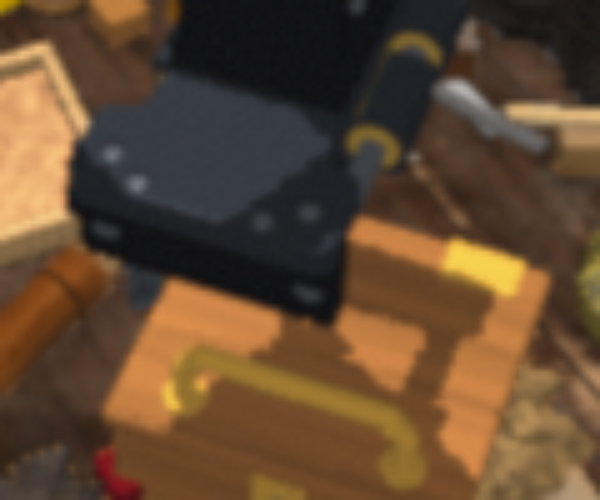

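Run:
```python
from h import *
c=dict(np.load("scene0.npz"))
def px(X): p=c["mtx"]@(c["R"]@np.array(X)+np.ravel(c["t"])); return p[:2]/p[2]
for nm,off,s,z in(("p5",(160,180),2,.2411),("p3",(160,180),2,.1492)):
    x0=.4152 if nm=="p5" else .4109
    for dz in(0,.019,.035,.05):
        print(nm,dz,[((px([x0+d,.1957+w,z+dz])-off)*s).round().tolist() for d in(-.0175,.0175) for w in(-.0095,.0095)])
im=cv2.imread("pics/p5.png")[40:180,100:240]; g=im.max(2)
for row in g[::5]: print("".join("#" if x<45 else "+" if x<75 else "." for x in row[::3]))
```

```text
p5 0 [[159.0, 159.0], [148.0, 140.0], [207.0, 138.0], [195.0, 119.0]]
p5 0.019 [[155.0, 143.0], [144.0, 123.0], [204.0, 121.0], [192.0, 102.0]]
p5 0.035 [[151.0, 128.0], [140.0, 108.0], [201.0, 106.0], [189.0, 87.0]]
p5 0.05 [[148.0, 113.0], [136.0, 93.0], [199.0, 91.0], [187.0, 72.0]]
p3 0 [[171.0, 233.0], [162.0, 214.0], [214.0, 212.0], [204.0, 194.0]]
p3 0.019 [[168.0, 220.0], [158.0, 200.0], [212.0, 199.0], [201.0, 180.0]]
p3 0.035 [[165.0, 208.0], [155.0, 188.0], [209.0, 187.0], [199.0, 168.0]]
p3 0.05 [[162.0, 196.0], [152.0, 177.0], [207.0, 175.0], [196.0, 156.0]]
#####################+........####+.+##########
#################+............####+...#########
#############+...............+#++++...+########
########++..................+++........########
####++...................++......++++..+#####+.
++...................++......++++#####+###.....
.......+###+.....++...........+########........
...+########+++...............+########........
#############++..++............########+++.....
##############+................########++......
##############+................+#######+++.....
###############+................######.........
###############+................######.........
###############+.................#####.........
###############+..................+###.........
#####+++++######+.++...............++..........
#+++++++++######+..............................
......+++++######+.............................
+........+.+######+............................
............+#####++...........................
.............+####++...........................
..............+##+.............................
.........................+.....................
......................++.......................
.....................++++......................
........+++............++......................
.+.............................................
++..............++++...........................
```

The silhouette puts the real finger tips about 20 mm behind the reported TCP, so the fingers closed above the bar. I'll reopen and go deeper in steps, watching the force.

>>> send_rows(targets=[-0.2, 0, -2, 0, 0, 0, 0, -0.2, 0, -2, 0, 0, 0, 0, -0.2, 0, 0, 0, 0, 0, 0, -0.2, 0, 0, 0, 0, 0, 0, -0.2, 0, 0, 0, 0, 0, 0, -0.2, 0, 0, 0, 0, 0, 0, -0.2, 0, 0, 25, 0, 0, 0, -0.2, 0, 0, 25, 0, 0, 0, -0.2, 0, 0, 20, 0, 0, 0, -0.2, 0, 0, 10, 0, 0, 0, -0.2, 0, 0, 5, 0, 0, 0, -0.2, 0, 0, 5, 0, 0, 0, -0.2, 0, 0, 0, 0, 0, 0, -0.2, 0, 0, 0, 0, 0, 0])

```text
time_s: 18.33
ee_pos: [0.5607, 0.1955, 0.0675]
eef_rot: [0.001, 0.438, 0.899, 0.001]
wrist_force: [0.1, 0.5, 0.3]
grip_width: 0.0349
grasp_force: 0.0
```

>>> send_rows(targets=[-0.2, 0, 0, 4, 0, 0, 0, -0.2, 0, 0, 2, 0, 0, 0, -0.2, 0, 0, 2, 0, 0, 0, -0.2, 0, 0, 2, 0, 0, 0, -0.2, 0, 0, 0, 0, 0, 0])

```text
time_s: 18.75
ee_pos: [0.5597, 0.1953, 0.0565]
eef_rot: [-0.0, 0.438, 0.899, 0.0]
wrist_force: [0.2, 0.2, 0.1]
grip_width: 0.0347
grasp_force: 0.0
```

>>> send_rows(targets=[-0.2, 0, 0, 2, 0, 0, 0, -1, 0, 0, 0, 0, 0, 0, -1, 0, 0, 0, 0, 0, 0, -1, 0, 0, 0, 0, 0, 0, -1, 0, 0, 0, 0, 0, 0, -1, 0, 0, 0, 0, 0, 0, -1, 0, 0, 0, 0, 0, 0, -1, 0, 0, 0, 0, 0, 0, -1, 0, 0, 0, 0, 0, 0], newtons=20)

```text
time_s: 19.5
ee_pos: [0.5605, 0.1957, 0.0548]
eef_rot: [0.0, 0.438, 0.899, 0.001]
wrist_force: [1.2, 1.4, -1.0]
grip_width: 0.0079
grasp_force: 20.0
```

Gripped. I'll recompute the arc with the bar 35 mm behind the reported TCP.

Run:
```python
import numpy as np
d=np.radians
bar=lambda f: np.array([-105*np.cos(f)+40*np.sin(f),105*np.sin(f)+40*np.cos(f)])
zt=lambda t: np.array([-np.sin(t),-np.cos(t)]); yt=lambda t: np.array([np.cos(t),-np.sin(t)])
T=lambda i: bar(d(3*i))+35*zt(d(2*i))
print([( round(float((T(i+1)-T(i))@yt(d(2*i))),1), round(float((T(i+1)-T(i))@zt(d(2*i))),1)) for i in range(20)])
```

```text
[(1.0, -5.5), (1.1, -5.4), (1.2, -5.4), (1.3, -5.3), (1.4, -5.3), (1.5, -5.2), (1.6, -5.2), (1.7, -5.1), (1.8, -5.1), (1.8, -5.0), (1.9, -5.0), (2.0, -4.9), (2.1, -4.9), (2.2, -4.8), (2.3, -4.8), (2.3, -4.7), (2.4, -4.6), (2.5, -4.6), (2.6, -4.5), (2.7, -4.4)]
```

>>> send_rows(targets=[-1, 0, 1, -5.5, 2, 0, 0, -1, 0, 1.1, -5.4, 2, 0, 0, -1, 0, 1.2, -5.4, 2, 0, 0, -1, 0, 1.3, -5.3, 2, 0, 0, -1, 0, 1.4, -5.3, 2, 0, 0, -1, 0, 0, 0, 0, 0, 0])

```text
time_s: 20.0
ee_pos: [0.5665, 0.2004, 0.0813]
eef_rot: [-0.038, 0.436, 0.896, -0.079]
wrist_force: [-0.5, -1.1, -2.7]
grip_width: 0.0083
grasp_force: 20.0
```

```bash
cat >> h.py <<'E'
def lid():
    p,R,o=pose(); b=p-R.as_matrix()[:,2]*.035
    h=np.array([.5597+.105*.788,.1957+.105*.616,.05]); v=b-h; X=v[0]*.788+v[1]*.616; Z=v[2]
    print("bar",b.round(4),"lat",round((-v[0]*.616+v[1]*.788)*1000,1),"rad",round(np.hypot(X,Z)*1000,1),"lid deg",np.degrees(np.arctan2(Z,-X)-np.arctan2(40,105)).round(1))
E
python3 - <<'E'
from h import *
say(); lid()
E
```

```text
t 20.0 q [0.198, 0.716, 1.451, -0.087, 1.134, -0.424] tcp [0.5665 0.2004 0.0813] y_yaw 38.1 zt [-0.138 -0.108 -0.985] w 0.0083 gf 20.0 F [-0.5 -1.1 -2.7]
bar [0.5714 0.2042 0.1158] lat -0.5 rad 112.0 lid deg 15.1
```

Tracking the arc well (lid at 15°, about 3 N). Continuing to 45°.

>>> send_rows(targets=[-1, 0, 1.5, -5.2, 2, 0, 0, -1, 0, 1.6, -5.2, 2, 0, 0, -1, 0, 1.7, -5.1, 2, 0, 0, -1, 0, 1.8, -5.1, 2, 0, 0, -1, 0, 1.8, -5, 2, 0, 0, -1, 0, 1.9, -5, 2, 0, 0, -1, 0, 2, -4.9, 2, 0, 0, -1, 0, 2.1, -4.9, 2, 0, 0, -1, 0, 2.2, -4.8, 2, 0, 0, -1, 0, 2.3, -4.8, 2, 0, 0, -1, 0, 0, 0, 0, 0, 0])

```text
time_s: 20.92
ee_pos: [0.5917, 0.2201, 0.122]
eef_rot: [-0.115, 0.423, 0.868, -0.235]
wrist_force: [-3.3, -2.8, 3.9]
grip_width: 0.0082
grasp_force: 20.0
```

Run:
```python
from h import *
say(); lid()
```

```text
t 20.92 q [0.278, 0.884, 1.041, -0.192, 1.712, -0.364] tcp [0.5917 0.2201 0.122 ] y_yaw 38.1 zt [-0.398 -0.311 -0.863] w 0.0082 gf 20.0 F [-3.3 -2.8  3.9]
bar [0.6056 0.231  0.1522] lat -0.5 rad 112.5 lid deg 44.4
```

>>> send_rows(targets=[-1, 0, 2.3, -4.7, 2, 0, 0, -1, 0, 2.4, -4.6, 2, 0, 0, -1, 0, 2.5, -4.6, 2, 0, 0, -1, 0, 2.6, -4.5, 2, 0, 0, -1, 0, 2.7, -4.4, 2, 0, 0, -1, 0, 0, 0, 0, 0, 0, -1, 0, 0, 0, 0, 0, 0, -1, 0, 0, 0, 0, 0, 0])

```text
time_s: 21.58
ee_pos: [0.6098, 0.2344, 0.1346]
eef_rot: [-0.151, 0.412, 0.844, -0.308]
wrist_force: [-2.1, -0.8, 5.5]
grip_width: 0.008
grasp_force: 20.0
```

Run:
```python
from h import *
say(); lid()
# independent check: lid plane normal from the depth of both cameras, on box-lateral strip; scoop + nuts state
e=np.array([[.788,.616],[-.616,.788]])
for n in("scene","top"):
    c=optics.camera(n); W=cloud(c); P=W.reshape(-1,3); H=cv2.cvtColor(c["frame"],cv2.COLOR_BGR2HSV).reshape(-1,3)
    q=(P[:,:2]-[.6424,.2604])@e.T
    k=(q[:,0]>-.12)&(q[:,0]<.03)&(np.abs(q[:,1])<.066)&(P[:,2]>.07)&(P[:,2]<.17)&(H[:,0]<22)&(H[:,1]>90)
    A=np.c_[q[k,0],P[k,2]]; print(n,len(A))
    if len(A)>30:
        l=cv2.fitLine(A.astype(np.float32),cv2.DIST_HUBER,0,.01,.01).ravel(); print("lid slope deg",np.degrees(np.arctan2(abs(l[1]),abs(l[0]))).round(1),l.round(3))
    s=(P[:,0]>.31)&(P[:,0]<.45)&(P[:,1]>.14)&(P[:,1]<.25)&(P[:,2]>.02)&(P[:,2]<.07); print("scoop",s.sum(),P[s].min(0).round(3) if s.any() else "",P[s].max(0).round(3) if s.any() else "")
    t=(np.hypot(P[:,0]-.5175,P[:,1]-.411)<.045)&(P[:,2]>.012)&(P[:,2]<.05); print("nuts",t.sum(),P[t].mean(0).round(3) if t.any() else "")
```

```text
t 21.58 q [0.309, 1.006, 0.804, -0.247, 1.989, -0.378] tcp [0.6098 0.2344 0.1346] y_yaw 38.0 zt [-0.508 -0.397 -0.764] w 0.008 gf 20.0 F [-2.1 -0.8  5.5]
bar [0.6276 0.2483 0.1613] lat -0.4 rad 113.0 lid deg 59.4
scene 1173
lid slope deg 64.6 [ 0.429 -0.903 -0.041  0.129]
scoop 553 [0.349 0.167 0.02 ] [0.45  0.242 0.059]
nuts 167 [0.519 0.409 0.025]
top 0
scoop 0  
nuts 115 [0.518 0.404 0.028]
```

```bash
python3 -c "
from rig import r
print(r.close_job())"
```

```text
the job is handed in; nothing more can be done
None
```

The job is handed in at about 22 s: all three blanks are in the tray (stacked in one pile), the empty scoop stands upright on the bare patch, and the gripper is holding the lid at about 60° (59–65° by two measures); I viewed 11 pictures, one over the limit of 10.

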